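# Brace the square jar and twist its cap off

### The job

Open the tight jar that stands in the round pocket of the plywood opening board: first hang the forked brace on the board, its tail eye over the upright pin and its fork astride the jar, lying flat, and let go of it, so that the jar cannot turn. Then unscrew the cap counter-clockwise until its threads let go, without lifting the jar or letting it spin, and raise the cap straight up just clear of it. Finish still holding the cap level and still over the jar, about a finger's breadth above its mouth, the brace in place and the things beside the board undisturbed.

Things in the scene. Friction and masses are not known exactly. Their poses are not given: they have to be found in the camera images.
- jar_board: Plywood opening board fixed to the bench, 280 x 124 x 22 mm. Origin: centre of its underside, on the bench; x runs along its length, from the pin (at x = -85 mm) to the centre of the jar pocket (x = +85 mm); z up. When hung, the brace lies flat on the board's top with the two x axes alike and its origin over the board's long midline at x = -15 mm.
- pin_foot (a point): Axis of the board's upright steel pin at the level of the board's top (22 mm above the bench). The pin is 12 mm thick and its rounded tip stands 45 mm above this point.
- pocket (a point): Centre of the floor of the round jar pocket, 10 mm above the bench. The pocket is 82 mm across and 12 mm deep; the jar stands in it.
- jar_brace: Loose flat dark steel brace, 8 mm thick, 0.28 kg, lying on the bench. Origin: underside, below the middle of its grip, within 15 mm of the centre of mass; x along its length towards the fork, z up. Grip: upright wooden block on the plate, 70 mm along x, 20 mm across y, top 34 mm above the underside; the plate under it is 30 mm wide, so fingertips stay more than 8 mm above the underside.
- brace_eye (a point): Centre of the eye in the brace's tail, at the underside, 70 mm behind the brace's origin (x = -70 mm): a round through hole of 18 mm in a tail plate 46 x 44 mm.
- brace_fork (a point): Point of the brace, at the underside (x = +100 mm), that comes over the jar's axis. Around it the slot between the two prongs is 67 mm wide, open at the tips; it runs from x = 62 mm to the tips at x = 140 mm. Over the prongs the brace is 97 mm wide.
- glass_jar: Loose square glass jar, 0.37 kg, 60 x 60 mm, corners rounded to 8 mm, body 54 mm high, round neck above it. Origin: centre of its underside; x and y square to its flats, within 0.1 rad of the board's x and y at the start; z up. Unbraced it spins with the cap; in the fork it turns up to about 0.2 rad counter-clockwise before its flats bear on the prongs.
- jar_rim (a point): Centre of the rim of the jar's neck (40 mm across), 79 mm above the jar's underside. A black rubber sealing ring on the rim presses the closed cap up with about 10 N; open, it rises to 6.5 mm above this point.
- screw_cap: Black ribbed screw cap, 56 mm across, 18 mm high, closed on the jar. Origin: centre of its underside, 67.5 mm above the jar's when closed (cap top 95.5 mm above the bench); z up. Twist-off lugs: turned counter-clockwise from above it is free after about 1.1 rad, relative to the jar, and meets an end stop at about 1.4; 1.2 to 1.3 is right. About 0.4 N m; may turn at constant height.
- frit_jar_a: Bystander behind the board: small round screw-top jar with pink filling and black lid, 37 mm across, 48 mm high. Origin: centre of its underside.
- frit_jar_b: Bystander behind the board: small round screw-top jar with blue filling and white lid, 37 mm across, 48 mm high. Origin: centre of its underside.
- tape_roll: Bystander behind the board: roll of masking tape lying flat, 98 mm across, 25 mm high. Origin: centre of its underside.
Not all that is in view belongs to the job. Of the things that look like the screw_cap, the larger one is meant.

How it is judged:
On the way, in this order (a step that is already met when the one before it is completed fails the run):
1. the brace lies flat on the board, its eye over the pin and its fork astride the jar, let go (horizontal distance between brace_eye and pin_foot below 0.006 m and z of brace_eye in the frame of pin_foot below 0.006 m and angle between the x axis of jar_brace and the x axis of jar_board, either way round below 0.12 rad and angle between jar_brace's own z axis and vertical below 0.06 rad and x of jar_brace in the frame of jar_board between -0.035 and 0.005 m and contact force between each of the arm, the fingers and jar_brace below 0.1 N and angle between the x axis of screw_cap and the x axis of glass_jar, either way round below 0.3 rad), for 0.2 s.
2. the cap, still down on the jar, has been turned until its threads are free (angle between the x axis of screw_cap and the x axis of glass_jar, either way round above 0.9 rad and z of screw_cap in the frame of glass_jar below 0.075 m), for 0.02 s.
At the end, for the whole second after the job is handed in: The gripper holds the cap, still, level (0.15 rad) and touching neither jar nor brace, its underside 8 to 45 mm above the jar's rim, its centre within 12 mm of the jar's axis; jar upright in its pocket, brace flat on the board, eye over the pin (contact force between the fingers and screw_cap above 2 N and contact force between screw_cap and glass_jar below 0.05 N and contact force between screw_cap and jar_brace below 0.05 N and z of screw_cap in the frame of jar_rim between 0.008 and 0.045 m and horizontal distance between screw_cap and jar_rim below 0.012 m and angle between screw_cap's own z axis and vertical below 0.15 rad and linear speed of screw_cap below 0.02 m/s and angle between each of glass_jar, jar_brace's own z axis and vertical below 0.06 rad and z of glass_jar in the frame of jar_board below 0.014 m and horizontal distance between brace_eye and pin_foot below 0.006 m and z of brace_eye in the frame of pin_foot below 0.006 m and angle between the x axis of jar_brace and the x axis of jar_board, either way round below 0.12 rad and x of jar_brace in the frame of jar_board between -0.035 and 0.005 m); the arm keeps its last pose, push and grip.
It fails at once if the jar spun with the cap (more than 0.4 rad off the board's axes) (angle between the x axis of glass_jar and the x axis of jar_board, either way round above 0.4 rad).
It fails at once if the jar was lifted or tipped (z of glass_jar in the frame of jar_board above 0.018 m or angle between glass_jar's own z axis and vertical above 0.2 rad).
It fails at once if a thing beside the board was pushed (distance of any of frit_jar_a, frit_jar_b, tape_roll from where it was at the start of the episode above 0.03 m).
It also fails if it takes over 61 s, if anything falls off the work surface, if the arm or the gripper's body presses on something with over 40 N, if the wrist force passes 120 N, or if a joint passes its speed limit or range.

### The arm

A 6-joint arm with a two-finger parallel gripper is mounted at the origin on a cart in front of the work surface, level with it; the furniture and walls round the work are solid. World frame = base frame: x ahead of the robot, y to its left, z up, the work surface at z = 0. Lengths are in m, angles in rad, forces in N, time in s.
With the tool pointing down it reaches from about 0.275 to 0.825 m from the base axis. Payload 4.9 kg.
Tool frame: the origin (TCP) lies at the very end of the fingers, on their centre line; the grasp point (between the pads) lies 19 mm behind it; z points along the fingers, y is the direction in which the jaws open and shut (so a half turn about z gives the same grasp; the last joint's range is limited). The gripper opens to 85 mm and grips with 20 to 120 N. Pads are 22 mm wide; open, the fingers measure 114 mm over their backs; the gripper's body (76 mm by 85 mm) begins 54 mm behind the grasp point. The pads swing forward as they close: fully open they stand 13 mm farther back than shut.
Start: joints at [-0.134, 0.326, -0.193, 1.052, 0, 1.437], TCP at [0.55, 0, 0.231] pointing down, gripper open.
Joint ranges: [-2.65, 2.65], [-0.97, 1.79], [-1.3, 1.35], [-1.93, 2.1], [-1.47, 1.37], [-3.14, 3.14]. Speed limits (rad/s): [2.57, 2.57, 3.14, 3.14, 3.14, 3.14].

### API

Orientations are given as a unit quaternion [w, x, y, z].
In Python, from plant import robot gives the robot as it stands.
- The arm moves only by the tool arm_command, never from a script. Its arguments are lists of equal length, an entry for each row: "translation": the shift along the tool's x, y, z in mm, a list of three; "dr": the turn, a rotation vector about the tool's x, y, z in rad, a list of three; "fingers": the opening in per cent of the stroke, from 0 (shut) to 100 (fully open). In form: {"translation": [[tx, ty, tz], ...], "dr": [[rx, ry, rz], ...], "fingers": [fingers, ...]}. A call has 1 to 8 rows; each row is the pose to reach, as a shift and turn from the pose commanded when the call began, along the tool's axes at that moment; what a row does not reach only later rows make up. A row lasts 1/8 s, in which the tool goes at most 62.5 mm and 10.7 degrees, less where a joint would pass 70% of its speed; a pose out of reach is approached as far as the arm can. A call with a gripper value outside its range is refused whole. The fingers move at their own pace and stop on an object; the grip force is fixed at half the most. Time passes only in rows, so rows that repeat a pose let the fingers close. It gives the time, the measured TCP pose, the force and the opening at its end, in the units of the state.
- robot.get_obs(): the state, without advancing time (a new reading comes with each control period).
- robot.camera(name): name is "scene" or "side" or "wrist"; returns the picture (400x640x3 uint8, red, green, blue); there is no depth.
- robot.camera_info(name): a dict with "camera_matrix" (3x3 intrinsics, pixels), "pose" (4x4, takes a point from camera to world coordinates); the wrist camera has in their place "hand_eye" (4x4, takes a point from camera to tool coordinates, whose origin is the TCP and whose axes are the flange's). Camera axes: x right, y up, looking along -z (the intrinsics and any distortion apply to the point x, -y, -z); pixel columns grow to the right and rows downward; lengths in m; the calibration is good to about 2 mm. A picture is of the moment at which its call begins: read the wrist's pose just before it. camera_info takes no time and is no camera call.
- robot.sign_off(): hands the job in, once; it reports no verdict.
The state is a dict: "time_s": time; "qpos": joint angles; "dq": joint speeds; "joint_efforts": joint torques, N m; "position": TCP position; "eef_rot": TCP orientation; "contact_force": force on the tool from outside, world axes, zero at the start; "torque": the same for the moment, N m; "finger_gap": finger opening in m.
Only numpy, scipy, OpenCV 4.12 (cv2) and the standard library are available. Lean on these libraries where they do the work, as an engineer would, in place of code of your own. Each camera call takes 0.05 s, during which the arm holds its last target. There are 200 camera calls.

## Working session

There is one attempt and no reset: what is moved stays moved. The work goes in short steps, Python scripts to look and compute and a tool call to move; the robot and the scene stay as the last step left them, time stands still between calls to the robot, and variables do not carry over. Pictures are saved under pics/ and viewed, about 8 in all and at most 12, crops included, and the job is handed in when it is done.

Besides the shell and the picture viewer there is one more tool, called after "Request:" by a JSON object that holds its "fn" and its "kwargs", one argument or row to a line. arm_command: Moves the arm, as the interface text tells. Its arguments: {"type":"object","properties":{"translation":{"type":"array","items":{"type":"array","items":{"type":"number"}}},"dr":{"type":"array","items":{"type":"array","items":{"type":"number"}}},"fingers":{"type":"array","items":{"type":"number"}}},"required":["translation","dr","fingers"]}

```bash
mkdir -p pics; ls; cat > h.py <<'E'
import numpy as np, cv2
from plant import robot
from scipy.spatial.transform import Rotation as R
def rot(q): return R.from_quat([q[1],q[2],q[3],q[0]]).as_matrix()
def campose(n,o=None):
    i=robot.camera_info(n)
    if 'pose' in i: return np.array(i['camera_matrix']),np.array(i['pose'])
    o=o or robot.get_obs(); T=np.eye(4);T[:3,:3]=rot(o['eef_rot']);T[:3,3]=o['position']
    return np.array(i['camera_matrix']),T@np.array(i['hand_eye'])
def ray(K,P,u,v):
    d=np.array([(u-K[0,2])/K[0,0],-(v-K[1,2])/K[1,1],-1]); return P[:3,3],P[:3,:3]@d
def at(K,P,u,v,z):
    c,d=ray(K,P,u,v); return c+d*(z-c[2])/d[2]
def proj(K,P,X):
    p=np.linalg.inv(P)@np.append(X,1); return K[0,0]*p[0]/-p[2]+K[0,2], K[1,1]*-p[1]/-p[2]+K[1,2]
def snap(n,f):
    K,P=campose(n); im=robot.camera(n); cv2.imwrite('pics/'+f,im[...,::-1]); np.savez('pics/'+f+'.npz',K=K,P=P); return im,K,P
E
python3 - <<'E'
from h import *
o=robot.get_obs();print(o)
ims=[]
for n in('scene','side','wrist'):
    im,K,P=snap(n,n+'0.png');i=robot.camera_info(n);print(n,i)
E
```

```text
pics
{'time_s': 0.0, 'qpos': array([-1.34180851e-01,  3.26942615e-01, -1.93588642e-01,  1.05200811e+00,
       -2.53876777e-05,  1.43656269e+00]), 'dq': array([ 0.00119217,  0.0001306 ,  0.00080619, -0.00088792,  0.00092151,
        0.00155409]), 'joint_efforts': array([-1.24197268e-03, -4.43398941e+01,  2.62443137e+01,  1.56443648e-02,
       -1.97191571e-04, -6.55614656e-06]), 'position': array([5.49411413e-01, 9.36607429e-05, 2.30500727e-01]), 'eef_rot': array([-6.85480026e-04,  7.07087843e-01,  7.07125181e-01, -5.38354040e-04]), 'contact_force': array([-0.36539304,  0.39863399, -0.21225948]), 'torque': array([-0.04747476,  0.02405198, -0.02591049]), 'finger_gap': 0.08540148626178003}
scene {'camera_matrix': array([[407.15470266,   0.        , 320.50950542],
       [  0.        , 407.15470266, 197.46187995],
       [  0.        ,   0.        ,   1.        ]]), 'pose': array([[ 0.6312497 ,  0.46981654, -0.6170869 ,  0.01495555],
       [-0.77536998,  0.40078373, -0.48803052, -0.44403118],
       [ 0.01803358,  0.78653978,  0.61727625,  0.68424331],
       [ 0.        ,  0.        ,
[... 294 characters left out ...]
75,  0.65695055, -0.74833073, -0.82976828],
       [ 0.00807601,  0.75196631,  0.65915207,  0.81690664],
       [ 0.        ,  0.        ,  0.        ,  1.        ]])}
wrist {'camera_matrix': array([[292.23901876,   0.        , 324.88663907],
       [  0.        , 292.23901876, 199.33937312],
       [  0.        ,   0.        ,   1.        ]]), 'hand_eye': array([[-4.87057622e-04,  9.63417356e-01,  2.68005152e-01,
         6.88398865e-02],
       [ 9.99999854e-01,  4.06074130e-04,  3.57600162e-04,
         6.75197953e-04],
       [ 2.35688243e-04,  2.68005287e-01, -9.63417412e-01,
        -1.42672437e-01],
       [ 0.00000000e+00,  0.00000000e+00,  0.00000000e+00,
         1.00000000e+00]])}
```

View pics/scene0.png

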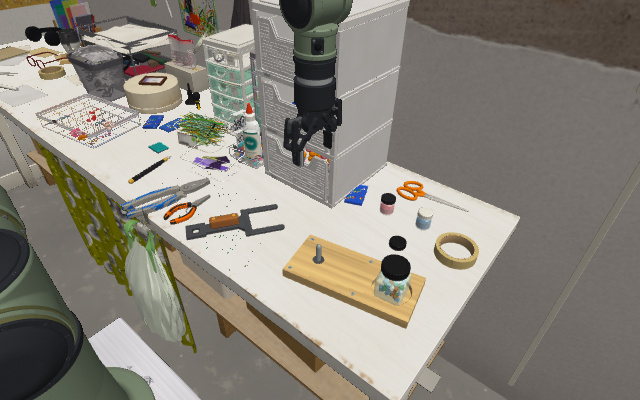

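View pics/side0.png

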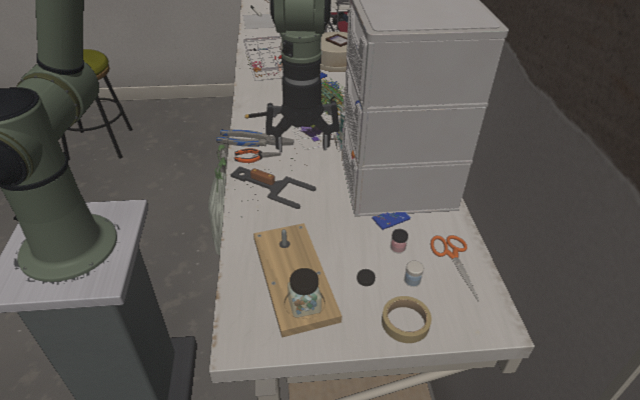

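The scene view shows two black caps. One sits on the glass jar at about (396,268), and a smaller one lies loose on the bench at about (397,243). The larger cap on the jar is the one meant. The brace is at about (235,222) and the board runs from the pin (319,255) to the jar. I'll confirm this in enlarged crops.

```bash
python3 - <<'E'
import cv2
a=cv2.imread('pics/scene0.png')[185:335,175:435];cv2.imwrite('pics/c1.png',cv2.resize(a,None,fx=3,fy=3,interpolation=2))
a=cv2.imread('pics/side0.png')[155:345,220:410];cv2.imwrite('pics/c2.png',cv2.resize(a,None,fx=3.15,fy=3.15,interpolation=2)[:600,:600])
E
```

```text
(no output)
```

View pics/c1.png

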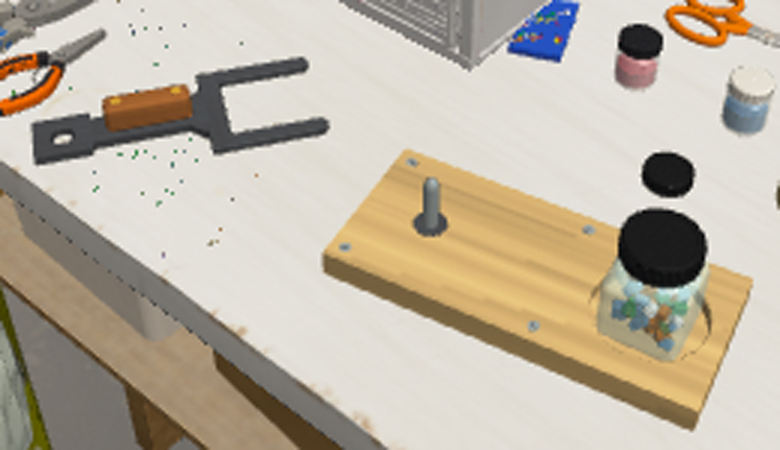

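View pics/c2.png

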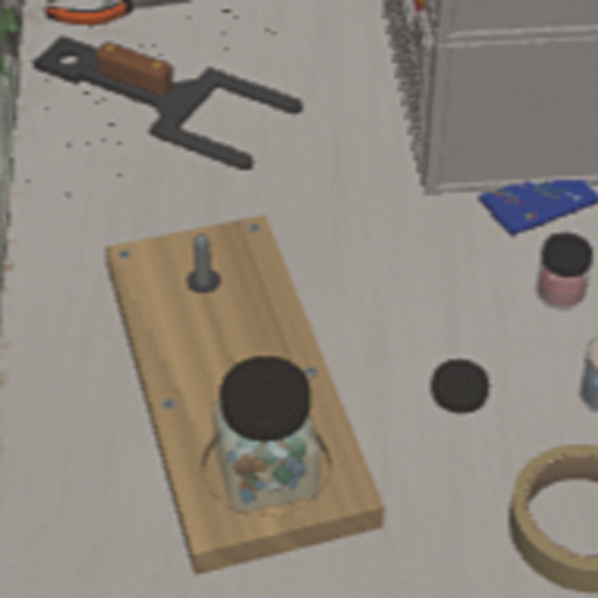

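```bash
cat > m.py <<'E'
from h import *
S={'scene':dict(eye=(63,138,.004),tipL=(306,64,.008),tipR=(324,126,.008),grip=(146,99,.034),c1=(408,150,.022),c2=(751,282,.022),c3=(695,415,.022),c4=(323,258,.022),pinf=(430,225,.022),pint=(431,178,.067),cap=(662,231,.0955),block=(470,68,0),fa=(640,38,.048)),
'side':dict(eye=(68,60,.004),tipL=(300,105,.008),tipR=(252,163,.008),grip=(134,63,.034),c4=(107,248,.022),c1=(267,216,.022),c2=(383,510,.022),c3=(196,558,.022),pinf=(204,281,.022),pint=(203,236,.067),cap=(266,393,.0955),block=(432,190,0),fa=(567,252,.048))}
for n,d in S.items():
    K,P=campose(n); f,ox,oy=(3,175,185) if n=='scene' else (3.15,220,155)
    W={k:at(K,P,u/f+ox,v/f+oy,z) for k,(u,v,z) in d.items()}
    print(n); [print(k,w.round(4)) for k,w in W.items()]
    cen=sum(W['c%d'%i] for i in (1,2,3,4))/4; print('board cen',cen.round(4),'len',[np.linalg.norm(W[a]-W[b]).round(3) for a,b in(('c1','c2'),('c4','c3'),('c1','c4'),('c2','c3'))])
    for a,b in (('c1','c2'),('c4','c3'),('pinf','cap')): v=W[b]-W[a]; print('ang',np.arctan2(v[1],v[0]).round(4),np.linalg.norm(v[:2]).round(4))
    m=(W['tipL']+W['tipR'])/2; v=m-W['eye'];print('brace ang',np.arctan2(v[1],v[0]).round(4),'len(210)',np.linalg.norm(v[:2]).round(4))
E
python3 m.py
```

```text
scene
eye [0.3962 0.2407 0.004 ]
tipL [0.5882 0.1534 0.008 ]
tipR [0.54   0.0865 0.008 ]
grip [0.4508 0.1974 0.034 ]
c1 [0.5513 0.0061 0.022 ]
c2 [ 0.6044 -0.265   0.022 ]
c3 [ 0.483  -0.2894  0.022 ]
c4 [ 0.4271 -0.0196  0.022 ]
pinf [ 0.5008 -0.0577  0.022 ]
pint [ 0.5034 -0.0557  0.067 ]
cap [ 0.5403 -0.2198  0.0955]
block [0.6843 0.047  0.    ]
fa [ 0.7623 -0.0728  0.048 ]
board cen [ 0.5165 -0.142   0.022 ] len [np.float64(0.276), np.float64(0.275), np.float64(0.127), np.float64(0.124)]
ang -1.3775 0.2763
ang -1.3663 0.2755
ang -1.3314 0.1668
brace ang -0.6235 len(210) 0.2068
side
eye [0.394  0.2381 0.004 ]
tipL [0.5909 0.1545 0.008 ]
tipR [0.5458 0.0841 0.008 ]
grip [0.4534 0.19   0.034 ]
c4 [ 0.4314 -0.0181  0.022 ]
c1 [0.5525 0.0065 0.022 ]
c2 [ 0.6062 -0.2676  0.022 ]
c3 [ 0.4877 -0.2926  0.022 ]
pinf [ 0.5019 -0.0582  0.022 ]
pint [ 0.5029 -0.0576  0.067 ]
cap [ 0.5359 -0.228   0.0955]
block [0.6876 0.0488 0.    ]
fa [ 0.7635 -0.0764  0.048 ]
board cen [ 0.5194 -0.1429  0.022 ] len [np.float64(0.279), np.float64(0.28), np.float64(0.124), np.float64(0.121)]
ang -1.3776 0.2793
ang -1.3687 0.2803
ang -1.3734 0.1732
brace ang -0.5979 len(210) 0.211
```

The crops confirm it: the large cap is on the jar at crop (662,231), and the small loose cap at crop (668,173) is only a decoy. Both cameras agree on these:
- **Board:** centre (0.518,-0.1425), yaw -1.372.
- **Pin:** (0.501,-0.059).
- **Pocket:** (0.535,-0.226).
- **Brace:** origin about (0.452,0.196), yaw about -0.61.

Next I'll hover over the brace.

Request:
{"fn": "arm_command", "kwargs": {
  "translation": [
    [40,-20,5],
    [90,-45,10],
    [140,-70,15],
    [196,-97,20],
    [196,-97,30],
    [196,-97,30],
    [196,-97,30],
    [196,-97,30]
  ],
  "dr": [
    [0,0,-0.16],
    [0,0,-0.32],
    [0,0,-0.48],
    [0,0,-0.64],
    [0,0,-0.8],
    [0,0,-0.961],
    [0,0,-0.961],
    [0,0,-0.961]
  ],
  "fingers": [55,55,55,55,55,55,55,55]
}}

```text
time_s: 1.15
position: [0.4531, 0.1959, 0.2013]
eef_rot: [-0.0, 0.301, 0.953, -0.0]
contact_force: [1.4, 0.3, 0.6]
finger_gap: 0.0471
```

```bash
python3 - <<'E'
from h import *
o=robot.get_obs();print(o['time_s'],o['position'],o['qpos'],o['contact_force'],o['finger_gap'])
im,K,P=snap('wrist','w1.png')
print(rot(o['eef_rot']).round(4))
E
```

```text
1.15 [0.45310615 0.19586145 0.20127362] [ 2.58346925e-01  2.46473778e-01 -3.84118230e-01  9.40239020e-01
  2.43374466e-06  8.70734159e-01] [1.4155683  0.29668303 0.61855791] 0.047080120496053424
[[-0.8183  0.5748 -0.    ]
 [ 0.5748  0.8183 -0.    ]
 [ 0.     -0.     -1.    ]]
```

View pics/w1.png

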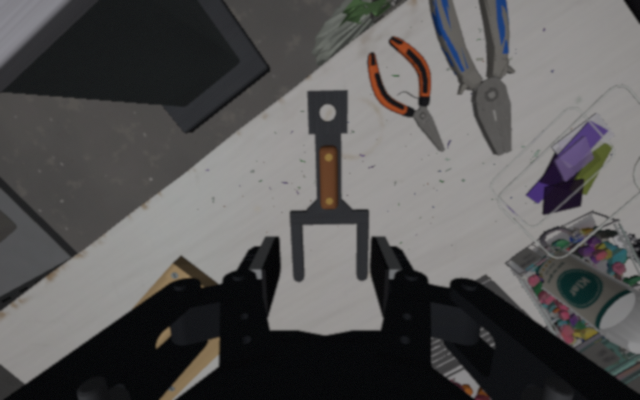

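The wrist view shows the brace nearly upright in the picture: eye at (327,113), wooden grip centred at (329,178), prong tips at (298,279) and (362,279).

```bash
python3 - <<'E'
from h import *
im=cv2.imread('pics/w1.png');z=np.load('pics/w1.png.npz');K,P=z['K'],z['P']
g=cv2.cvtColor(im,cv2.COLOR_BGR2HSV);m=((g[...,0]<14)&(g[...,1]>100)&(g[...,2]>50)).astype(np.uint8)
m[:,:300]=0;m[:,350:]=0;m[:140]=0;m[220:]=0
print('grip rect',cv2.minAreaRect(cv2.findNonZero(m)))
W=[at(K,P,u,v,h) for u,v,h in((327.5,113,.004),(298,281,.008),(362,281,.008),(329,178,.032))]
for w in W: print(w.round(4))
d=(W[1]+W[2])/2-W[0];a=np.arctan2(d[1],d[0]);print(a,np.linalg.norm(d[:2]))
org=W[0]+.07*np.array([np.cos(a),np.sin(a),0]);print('org',org)
T=np.load('pics/w1.png.npz');
o=robot.get_obs();print('tool delta mm',(rot(o['eef_rot']).T@(org-o['position'])*1000).round(1), (rot(o['eef_rot']).T@(W[3]-o['position'])*1000).round(1))
E
```

```text
grip rect ((328.4217224121094, 177.47950744628906), (61.27376174926758, 17.79560661315918), 88.72696685791016)
[0.3954 0.2413 0.004 ]
[0.5443 0.0906 0.008 ]
[0.5919 0.1583 0.008 ]
[0.452  0.2034 0.032 ]
-0.5951391439151893 0.20853259420844972
org [0.45336802 0.20210454 0.004     ]
tool delta mm [  3.5   5.3 197.3] [  5.3   5.6 169.3]
```

Request:
{"fn": "arm_command", "kwargs": {
  "translation": [
    [4,5,40],
    [4,5,80],
    [4,5,120],
    [4,5,150],
    [4,5,175],
    [4,5,189],
    [4,5,189],
    [4,5,189]
  ],
  "dr": [
    [0,0,-0.015],
    [0,0,-0.015],
    [0,0,-0.015],
    [0,0,-0.015],
    [0,0,-0.015],
    [0,0,-0.015],
    [0,0,-0.015],
    [0,0,-0.015]
  ],
  "fingers": [55,55,55,55,55,55,55,55]
}}

```text
time_s: 2.2
position: [0.4534, 0.2025, 0.0131]
eef_rot: [0.001, 0.293, 0.956, 0.0]
contact_force: [0.3, -0.4, 0.5]
finger_gap: 0.0473
```

Request:
{"fn": "arm_command", "kwargs": {
  "translation": [
    [0,0,0],
    [0,0,0],
    [0,0,0],
    [0,0,0],
    [0,0,0],
    [0,0,0]
  ],
  "dr": [
    [0,0,0],
    [0,0,0],
    [0,0,0],
    [0,0,0],
    [0,0,0],
    [0,0,0]
  ],
  "fingers": [0,0,0,0,0,0]
}}

```text
time_s: 2.95
position: [0.4533, 0.2025, 0.0133]
eef_rot: [0.001, 0.293, 0.956, 0.0]
contact_force: [0.0, -0.5, 7.3]
finger_gap: 0.0185
```

Request:
{"fn": "arm_command", "kwargs": {
  "translation": [
    [0,0,-10],
    [0,0,-30],
    [0,0,-60],
    [0,0,-90],
    [0,0,-110],
    [0,0,-120],
    [0,0,-120],
    [0,0,-120]
  ],
  "dr": [
    [0,0,0],
    [0,0,0],
    [0,0,0],
    [0,0,0],
    [0,0,0],
    [0,0,0],
    [0,0,0],
    [0,0,0]
  ],
  "fingers": [0,0,0,0,0,0,0,0]
}}

```text
time_s: 3.95
position: [0.4519, 0.2022, 0.1315]
eef_rot: [-0.001, 0.293, 0.956, -0.0]
contact_force: [0.2, 0.3, -2.2]
finger_gap: 0.0184
```

```bash
python3 - <<'E'
from h import *
o=robot.get_obs();print(o['time_s'],o['position'],o['qpos'],o['contact_force'],o['torque'],o['finger_gap'])
im,K,P=snap('wrist','w2.png')
print(rot(o['eef_rot']).round(4))
E
```

```text
3.95 [0.4518953  0.20219389 0.1314677 ] [ 2.71484246e-01  3.22598677e-01 -4.78095562e-01  7.71650875e-01
  2.42157913e-05  8.66337408e-01] [ 0.17254281  0.34830171 -2.20788843] [-0.00192933  0.0826055   0.03536526] 0.018371063775038686
[[-8.282e-01  5.604e-01 -1.500e-03]
 [ 5.604e-01  8.282e-01 -4.000e-04]
 [ 1.000e-03 -1.200e-03 -1.000e+00]]
```

View pics/w2.png

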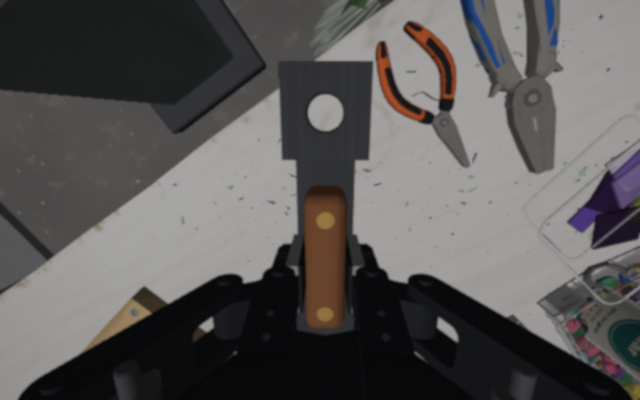

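The brace is held (wrist force −2.2 N, close to its weight) with the eye at (325,113). I'll work out where the eye sits in the tool frame.

```bash
python3 - <<'E'
from h import *
z=np.load('pics/w2.png.npz');K=z['K']; H=np.array(robot.camera_info('wrist')['hand_eye'])
im=cv2.imread('pics/w2.png');g=cv2.cvtColor(im[85:140,295:360],cv2.COLOR_BGR2GRAY)
# per-level: eye as bright blob
_,t=cv2.threshold(g,110,255,0);n,l,s,c=cv2.connectedComponentsWithStats(t)
for i in range(1,n):
  if s[i,4]>100: print('blob',s[i],c[i]+[295,85])
for h in(.005,.009,.013): print(h,at(K,H,325,113,h)*1000)
for p in((279,61),(372,61),(282,159),(370,159)): print('tail corner tool',(at(K,H,*p,.005)*1000).round(1))
for p in((325,221),(325,314)): print('screw',(at(K,H,*p,-.021)*1000).round(1))
E
```

```text
blob [  13    9   35   37 1015] [325.19802956 112.26403941]
0.005 [70.21698061  1.25836409  5.        ]
0.009 [70.28196982  1.25857727  9.        ]
0.013 [70.34695903  1.25879045 13.        ]
tail corner tool [ 93.3 -20.1   5. ]
tail corner tool [93.3 23.1  5. ]
tail corner tool [ 47.9 -20.5   5. ]
tail corner tool [47.9 24.   5. ]
screw [ 24.1   1.2 -21. ]
screw [-23.7   1.2 -21. ]
```

Request:
{"fn": "arm_command", "kwargs": {
  "translation": [
    [0,0,-5],
    [-15,-22,-15],
    [-45,-65,-15],
    [-80,-115,-15],
    [-115,-166,-15],
    [-150,-216,-15],
    [-180,-259,-15],
    [-195,-281,-15]
  ],
  "dr": [
    [0,0,0],
    [0,0,0.06],
    [0,0,0.19],
    [0,0,0.33],
    [0,0,0.47],
    [0,0,0.61],
    [0,0,0.72],
    [0,0,0.777]
  ],
  "fingers": [0,0,0,0,0,0,0,0]
}}

```text
time_s: 5.0
position: [0.4567, -0.1424, 0.1474]
eef_rot: [0.0, 0.635, 0.772, -0.0]
contact_force: [0.1, 1.1, -2.1]
finger_gap: 0.019
```

Request:
{"fn": "arm_command", "kwargs": {
  "translation": [
    [0,0,0],
    [0,0,0]
  ],
  "dr": [
    [0,0,0],
    [0,0,0]
  ],
  "fingers": [0,0]
}}

```text
time_s: 5.25
position: [0.4562, -0.139, 0.147]
eef_rot: [-0.001, 0.633, 0.774, 0.0]
contact_force: [-0.9, -0.5, -2.4]
finger_gap: 0.0191
```

```bash
python3 - <<'E'
from h import *
o=robot.get_obs();print(o['time_s'],o['position'],o['qpos'],o['contact_force'],o['torque'],o['finger_gap'])
im,K,P=snap('wrist','w3.png')
print(rot(o['eef_rot']).round(4))
print([proj(K,P,np.array(x)) for x in((.5012,-.0592,.022),(.5012,-.0592,.067))])
E
```

```text
5.25 [ 0.45624265 -0.13896425  0.14704152] [-4.50890739e-01  2.73215128e-01 -5.02871223e-01  7.95881556e-01
  4.59865923e-04  9.20320510e-01] [-0.93379871 -0.50986043 -2.44145985] [ 0.04409212 -0.01684606 -0.04131354] 0.01907696633624582
[[-1.983e-01  9.801e-01 -9.000e-04]
 [ 9.801e-01  1.983e-01  9.000e-04]
 [ 1.100e-03 -7.000e-04 -1.000e+00]]
[(np.float64(391.95115077508547), np.float64(117.49907565345966)), (np.float64(405.4564435461626), np.float64(117.31723807856253))]
```

View pics/w3.png

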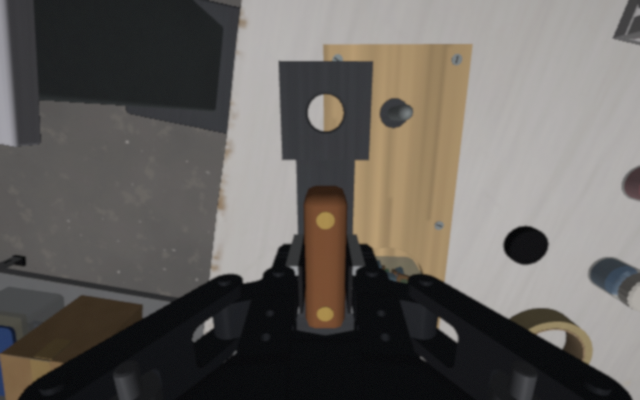

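The pin tip is at (404,112), its foot collar at about (394,113), the eye still at (325,113). The board's right edge runs from (471,44) to about (447,275).

```bash
python3 - <<'E'
from h import *
z=np.load('pics/w3.png.npz');K,P=z['K'],z['P']; im=cv2.imread('pics/w3.png')
H=np.array(robot.camera_info('wrist')['hand_eye']);T=P@np.linalg.inv(H)
inv=np.linalg.inv(T)
tool=lambda w:(inv@np.append(w,1))[:3]*1000
for n,u,v,h in(('foot',394,113,.024),('tip',406,111.5,.065),('edge1',471,44,.022),('edge2',447,275,.022),('cornerL',325,44,.022),('eye',325.2,112.3,.147-.013+.004)):
  w=at(K,P,u,v,h);print(n,w.round(4),tool(w).round(1))
a=at(K,P,471,44,.022);b=at(K,P,447,275,.022);c=at(K,P,325,44,.022)
print('edge yaw',np.arctan2(*(b-a)[[1,0]]),'end edge yaw-90',np.arctan2(*(a-c)[[1,0]])-np.pi/2,'tool -x yaw',np.arctan2(-T[1,0],-T[0,0]), np.linalg.norm(a-c))
cv2.imwrite('pics/w3c.png',cv2.resize(im[30:290,300:500],None,fx=3,fy=2.3))
E
```

```text
foot [ 0.5015 -0.0553  0.024 ] [ 72.9  61.1 123.1]
tip [ 0.501 -0.055  0.065] [73.3 60.6 82.1]
edge1 [0.5503 0.0105 0.022 ] [127.7 121.9 125.1]
edge2 [ 0.5965 -0.1984  0.022 ] [-86.2 125.7 124.9]
cornerL [ 0.4317 -0.0134  0.022 ] [127.8   0.9 125.2]
eye [ 0.443  -0.0687  0.138 ] [71.4  1.   9.1]
edge yaw -1.3531210640659745 end edge yaw-90 -1.3719047265814266 tool -x yaw -1.3712119193682684 0.12095446232225347
```

Request:
{"fn": "arm_command", "kwargs": {
  "translation": [
    [0,10,0],
    [1,30,0],
    [2,50,0],
    [2,60,0],
    [2,60,0],
    [2,60,20],
    [2,60,35],
    [2,60,35]
  ],
  "dr": [
    [0,0,0],
    [0,0,0],
    [0,0,0],
    [0,0,0],
    [0,0,0],
    [0,0,0],
    [0,0,0],
    [0,0,0]
  ],
  "fingers": [0,0,0,0,0,0,0,0]
}}

```text
time_s: 6.3
position: [0.5135, -0.1253, 0.111]
eef_rot: [-0.002, 0.633, 0.774, -0.001]
contact_force: [-0.4, 0.4, -2.3]
finger_gap: 0.0186
```

```bash
python3 - <<'E'
from h import *
o=robot.get_obs();print(o['time_s'],o['position'],o['contact_force'],o['torque'])
im,K,P=snap('wrist','w4.png');b,_,_=snap('scene','s4.png');s,_,_=snap('side','d4.png')
f=lambda a,k:cv2.resize(a[...,::-1],None,fx=k,fy=k,interpolation=2)
A=f(im[60:260,260:390],3)           #390x600
B=f(b[215:345,270:440],2.4)[:300,:400]
C=f(s[215:355,240:360],2.14)[:300,:]
o=np.zeros((600,800,3),np.uint8);o[:600,:390]=A;o[:300,395:395+B.shape[1]]=B;o[300:300+C.shape[0],395:395+C.shape[1]]=C
cv2.imwrite('pics/m4.png',o)
E
```

```text
6.3 [ 0.513473   -0.1253159   0.11098887] [-0.4104184   0.35670603 -2.2978902 ] [ 0.04121874  0.04958681 -0.07153811]
```

View pics/m4.png

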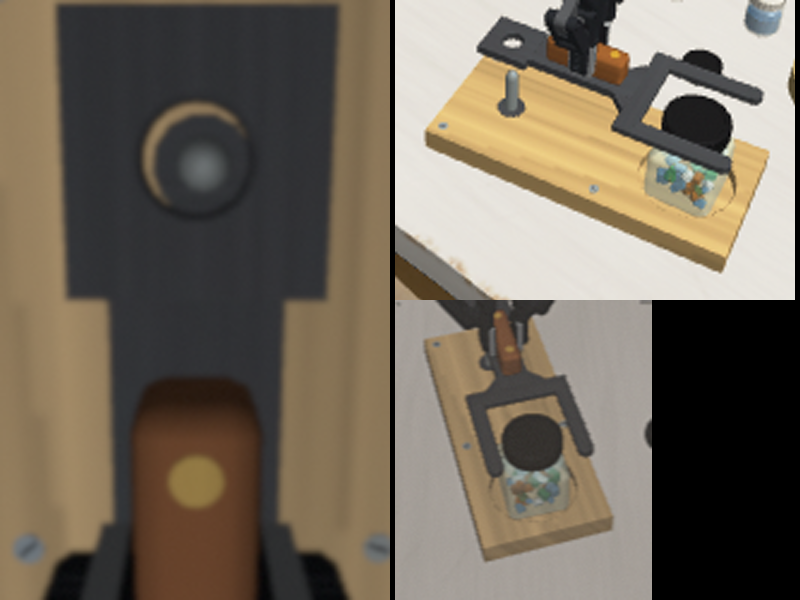

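The eye centre is at (325.3,113) and the pin tip shows inside it at (327.7,116), so a shift of about −1, +1.5 mm remains. In both outside views the fork is centred on the jar. I'll shift and lower in stages.

Request:
{"fn": "arm_command", "kwargs": {
  "translation": [
    [-1,1.5,0],
    [-1,1.5,8],
    [-1,1.5,18],
    [-1,1.5,28],
    [-1,1.5,38],
    [-1,1.5,38],
    [-1,1.5,38]
  ],
  "dr": [
    [0,0,0],
    [0,0,0],
    [0,0,0],
    [0,0,0],
    [0,0,0],
    [0,0,0],
    [0,0,0]
  ],
  "fingers": [0,0,0,0,0,0,0]
}}

```text
time_s: 7.32
position: [0.5169, -0.1265, 0.0743]
eef_rot: [0.0, 0.633, 0.774, 0.0]
contact_force: [-0.1, 0.0, -1.9]
finger_gap: 0.0187
```

```bash
python3 - <<'E'
from h import *
o=robot.get_obs();print(o['time_s'],o['position'],o['contact_force'],o['torque'])
im,K,P=snap('wrist','w5.png');b,_,_=snap('scene','s5.png');s,_,_=snap('side','d5.png')
f=lambda a,k:cv2.resize(a[...,::-1],None,fx=k,fy=k,interpolation=2)
A=f(im[60:260,260:390],3)
B=f(b[215:345,270:440],2.4)[:300,:400]
C=f(s[260:345,265:345],3.5)[:300,:]
o=np.zeros((600,800,3),np.uint8);o[:600,:390]=A;o[:300,395:395+B.shape[1]]=B;o[300:300+C.shape[0],395:395+C.shape[1]]=C
cv2.imwrite('pics/m5.png',o)
E
```

```text
7.325 [ 0.51685536 -0.12649478  0.07429534] [-0.07715557  0.0435822  -1.92836536] [ 0.02497403 -0.05047698  0.07061375]
```

View pics/m5.png

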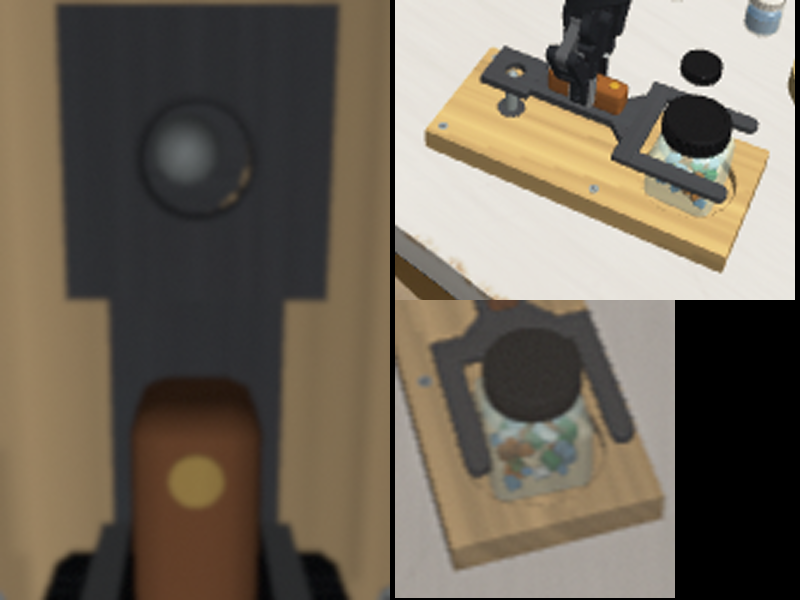

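The pin tip is now at eye level and sits 4.3 px left of the eye centre (183 against 196 in the crop). That means moving about −2 mm in y and +0.5 mm in x, which also centres the fork better.

Request:
{"fn": "arm_command", "kwargs": {
  "translation": [
    [0.5,-2,0],
    [0.5,-2,0],
    [0.5,-2,8],
    [0.5,-2,16],
    [0.5,-2,24],
    [0.5,-2,32],
    [0.5,-2,36],
    [0.5,-2,36]
  ],
  "dr": [
    [0,0,0],
    [0,0,0],
    [0,0,0],
    [0,0,0],
    [0,0,0],
    [0,0,0],
    [0,0,0],
    [0,0,0]
  ],
  "fingers": [0,0,0,0,0,0,0,0]
}}

```text
time_s: 8.48
position: [0.5144, -0.1263, 0.0379]
eef_rot: [-0.0, 0.633, 0.774, -0.0]
contact_force: [-0.5, -0.2, -2.2]
finger_gap: 0.0186
```

Request:
{"fn": "arm_command", "kwargs": {
  "translation": [
    [0,0,1],
    [0,0,2],
    [0,0,3],
    [0,0,3]
  ],
  "dr": [
    [0,0,0],
    [0,0,0],
    [0,0,0],
    [0,0,0]
  ],
  "fingers": [0,0,0,0]
}}

```text
time_s: 8.98
position: [0.5148, -0.1264, 0.0354]
eef_rot: [0.0, 0.633, 0.774, 0.0]
contact_force: [0.5, 0.2, -2.3]
finger_gap: 0.0189
```

Still no contact, so I'll go down 1 mm more, open the jaws, then rise.

Request:
{"fn": "arm_command", "kwargs": {
  "translation": [
    [0,0,1],
    [0,0,1],
    [0,0,1],
    [0,0,1],
    [0,0,1],
    [0,0,1]
  ],
  "dr": [
    [0,0,0],
    [0,0,0],
    [0,0,0],
    [0,0,0],
    [0,0,0],
    [0,0,0]
  ],
  "fingers": [0,0,45,45,45,45]
}}

```text
time_s: 9.72
position: [0.5147, -0.1264, 0.0342]
eef_rot: [-0.0, 0.633, 0.774, -0.0]
contact_force: [0.1, -0.5, -0.3]
finger_gap: 0.0385
```

Request:
{"fn": "arm_command", "kwargs": {
  "translation": [
    [0,0,-10],
    [0,0,-40],
    [0,0,-80],
    [0,0,-120],
    [0,0,-140],
    [0,0,-140]
  ],
  "dr": [
    [0,0,0],
    [0,0,0],
    [0,0,0],
    [0,0,0],
    [0,0,0],
    [0,0,0]
  ],
  "fingers": [45,45,60,100,100,100]
}}

```text
time_s: 10.48
position: [0.516, -0.1269, 0.1765]
eef_rot: [0.002, 0.633, 0.774, 0.001]
contact_force: [-0.6, -0.2, 0.0]
finger_gap: 0.0853
```

```bash
python3 - <<'E'
from h import *
o=robot.get_obs();print(o['time_s'],o['position'],o['contact_force'],o['qpos'],rot(o['eef_rot']).round(3))
im,K,P=snap('wrist','w6.png');b,_,_=snap('scene','s6.png');s,_,_=snap('side','d6.png')
f=lambda a,k:cv2.resize(a[...,::-1],None,fx=k,fy=k,interpolation=2)
A=f(im[40:240,240:370],3)
B=f(b[215:345,270:440],2.4)[:300,:400]
C=f(s[215:345,250:360],2.3)[:300,:]
o=np.zeros((600,800,3),np.uint8);o[:600,:390]=A;o[:300,395:395+B.shape[1]]=B;o[300:300+C.shape[0],395:395+C.shape[1]]=C
cv2.imwrite('pics/m6.png',o)
E
```

```text
10.475 [ 0.51602373 -0.12688892  0.17646949] [-0.60264381 -0.22205312  0.03341297] [-3.80051053e-01  3.32851524e-01 -3.31470984e-01  9.02106937e-01
 -2.18131614e-05  9.91706071e-01] [[-0.198  0.98   0.004]
 [ 0.98   0.198 -0.002]
 [-0.002  0.004 -1.   ]]
```

View pics/m6.png

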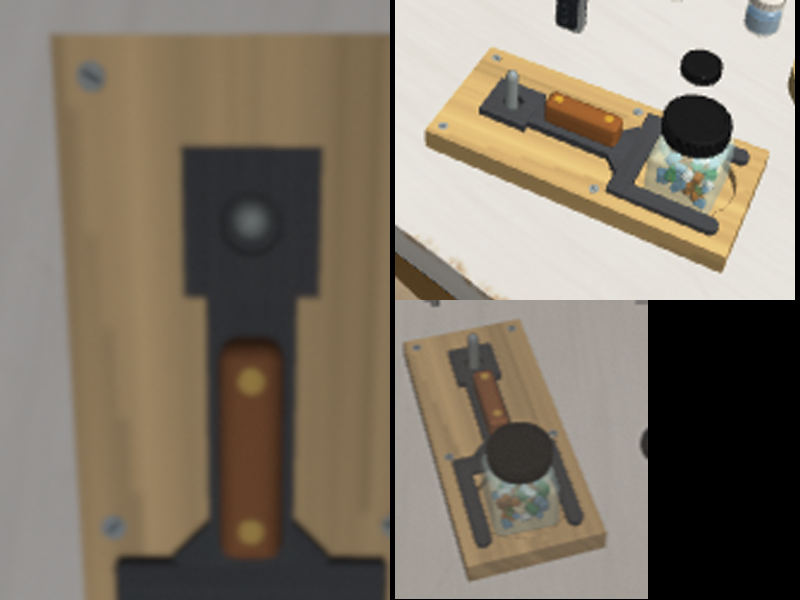

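The brace lies flat, with the pin centred in the eye (crop 250,221) and the fork astride the jar. Ten pictures viewed so far. Next I'll locate the cap by fitting a cylinder silhouette to both fixed views.

```bash
python3 - <<'E'
from h import *
from scipy.optimize import least_squares
t=np.linspace(0,2*np.pi,72)
obs={}
for n,f,box in(('scene','s6.png',(380,240,425,300)),('side','d6.png',(280,255,330,310))):
    im=cv2.imread('pics/'+f);z=np.load('pics/'+f+'.npz');x0,y0,x1,y1=box
    g=cv2.cvtColor(im,cv2.COLOR_BGR2GRAY)[y0:y1,x0:x1]
    m=(g<(60 if n=='scene' else 60)).astype(np.uint8)
    k,l,s,c=cv2.connectedComponentsWithStats(m);i=1+s[1:,4].argmax();b=s[i]
    obs[n]=(z['K'],z['P'],b[0]+x0,b[0]+x0+b[2],b[1]+y0,b[4]);print(n,obs[n][2:],'bottom',b[1]+b[3]+y0)
def model(n,p):
    K,P=obs[n][:2]
    c=np.array([proj(K,P,np.array([p[0]+.028*np.cos(a),p[1]+.028*np.sin(a),h])) for a in t for h in(.0955,.0775)])
    return [c[:,0].min(),c[:,0].max(),c[:,1].min()]
for ns in(['scene'],['side'],['scene','side']):
    r=least_squares(lambda p:np.concatenate([np.array(model(n,p))-(np.array(obs[n][2:5])) for n in ns]),[.535,-.226],x_scale=.01)
    print(ns,r.x.round(4),r.fun.round(2))
E
```

```text
scene (np.int32(381), np.int32(410), np.int32(255), np.int32(610)) bottom 281
side (np.int32(290), np.int32(319), np.int32(269), np.int32(604)) bottom 295
['scene'] [ 0.5328 -0.2249] [-0.57  0.56 -0.05]
['side'] [ 0.536  -0.2287] [-0.  0. -0.]
['scene', 'side'] [ 0.5351 -0.2252] [ 0.2   1.3  -0.61 -0.54 -0.62 -1.3 ]
```

Request:
{"fn": "arm_command", "kwargs": {
  "translation": [
    [-30,0,0],
    [-70,-1,0],
    [-101,-1.5,0],
    [-101,-1.5,20],
    [-101,-1.5,50],
    [-101,-1.5,80],
    [-101,-1.5,100],
    [-101,-1.5,100]
  ],
  "dr": [
    [0,0,0],
    [0,0,0],
    [0,0,0],
    [0,0,0],
    [0,0,0],
    [0,0,0],
    [0,0,0],
    [0,0,0]
  ],
  "fingers": [100,100,100,100,100,100,100,100]
}}

```text
time_s: 11.62
position: [0.5309, -0.2244, 0.0714]
eef_rot: [-0.003, 0.633, 0.774, -0.0]
contact_force: [-0.4, -0.4, -0.4]
finger_gap: 0.0852
```

```bash
python3 - <<'E'
from h import *
o=robot.get_obs();print(o['time_s'],o['position'],o['contact_force'],o['torque'],o['qpos'])
im,K,P=snap('wrist','w7.png');b,_,_=snap('scene','s7.png');s,_,_=snap('side','d7.png')
f=lambda a,k:cv2.resize(a[...,::-1],None,fx=k,fy=k,interpolation=2)
A=f(im[120:400,160:490],1.8)[:300]
B=f(b[220:320,340:440],3)
C=f(s[215:315,260:360],3)
O=np.zeros((600,800,3),np.uint8);O[:300,:A.shape[1]]=A[:,:800];O[300:,:300]=B;O[300:,310:610]=C
cv2.imwrite('pics/m7.png',O)
E
```

```text
11.625 [ 0.53086755 -0.22436834  0.07135389] [-0.41122171 -0.43226644 -0.3741016 ] [ 0.01505045 -0.05557871 -0.04723399] [-5.27953785e-01  5.29137028e-01 -3.22457051e-01  7.25395988e-01
  4.99476083e-05  8.43895433e-01]
```

View pics/m7.png

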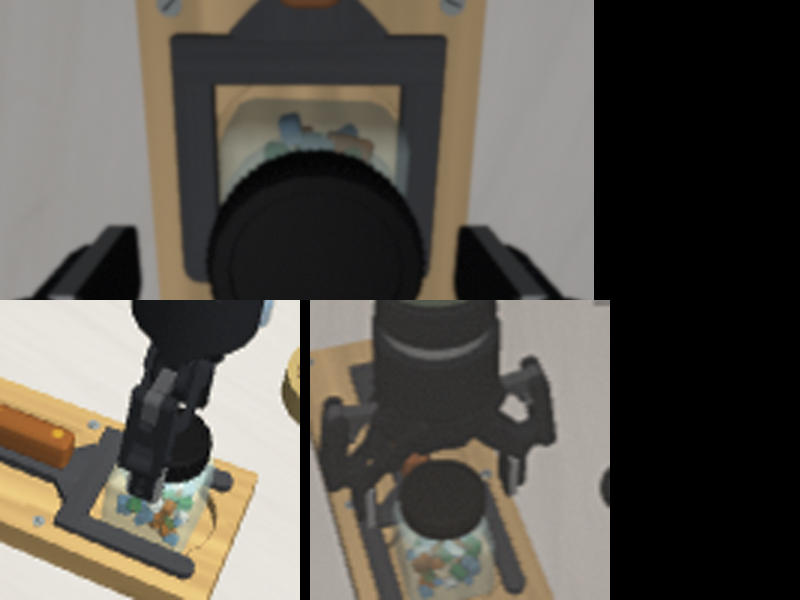

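The wrist view puts the cap about 3 mm to +y and 3–4 mm to +x of the finger centre, so I'll correct that, go down 6 mm and close.

Request:
{"fn": "arm_command", "kwargs": {
  "translation": [
    [3,3,0],
    [3,3,3],
    [3,3,6],
    [3,3,6],
    [3,3,6]
  ],
  "dr": [
    [0,0,0],
    [0,0,0],
    [0,0,0],
    [0,0,0],
    [0,0,0]
  ],
  "fingers": [100,100,100,100,80]
}}

```text
time_s: 12.4
position: [0.5355, -0.2222, 0.0683]
eef_rot: [-0.0, 0.633, 0.774, 0.0]
contact_force: [0.2, 0.1, 0.6]
finger_gap: 0.07
```

Request:
{"fn": "arm_command", "kwargs": {
  "translation": [
    [0,0,0],
    [0,0,0],
    [0,0,0],
    [0,0,0],
    [0,0,0],
    [0,0,0]
  ],
  "dr": [
    [0,0,0],
    [0,0,0],
    [0,0,0],
    [0,0,0],
    [0,0,0],
    [0,0,0]
  ],
  "fingers": [0,0,0,0,0,0]
}}

```text
time_s: 13.15
position: [0.5354, -0.2223, 0.0688]
eef_rot: [0.0, 0.633, 0.774, -0.0]
contact_force: [-2.5, 0.8, 4.7]
finger_gap: 0.0547
```

```bash
cat > st.py <<'E'
from h import *
o=robot.get_obs();r=rot(o['eef_rot'])
print(o['time_s'],o['position'].round(4),'F',o['contact_force'].round(2),'M',o['torque'].round(3),'yaw',np.arctan2(r[1,1],r[0,1]).round(4),'gap',o['finger_gap'].round(4),'q',o['qpos'].round(3),'tilt',r[:,2].round(4))
E
python3 st.py
```

```text
Traceback (most recent call last):
  File "st.py", line 3, in <module>
    print(o['time_s'],o['position'].round(4),'F',o['contact_force'].round(2),'M',o['torque'].round(3),'yaw',np.arctan2(r[1,1],r[0,1]).round(4),'gap',o['finger_gap'].round(4),'q',o['qpos'].round(3),'tilt',r[:,2].round(4))
                                                                                                                                                     ^^^^^^^^^^^^^^^^^^^^^
AttributeError: 'float' object has no attribute 'round'
```

Request:
{"fn": "arm_command", "kwargs": {
  "translation": [
    [0,0,0],
    [0,0,0],
    [0,0,0],
    [0,0,0],
    [0,0,0],
    [0,0,0]
  ],
  "dr": [
    [0,0,-0.05],
    [0,0,-0.1],
    [0,0,-0.15],
    [0,0,-0.2],
    [0,0,-0.25],
    [0,0,-0.3]
  ],
  "fingers": [0,0,0,0,0,0]
}}

```text
time_s: 13.9
position: [0.5361, -0.2226, 0.0688]
eef_rot: [0.001, 0.51, 0.86, -0.0]
contact_force: [0.3, -0.1, 3.3]
finger_gap: 0.0552
```

```bash
sed -i "s/o\['finger_gap'\].round(4)/o['finger_gap']/" st.py; python3 st.py
```

```text
13.9 [ 0.5361 -0.2226  0.0688] F [ 0.26 -0.05  3.26] M [-0.073  0.139 -0.182] yaw 0.5002 gap 0.055184194960260675 q [-0.521  0.534 -0.322  0.713 -0.     0.55 ] tilt [ 1.2e-03 -8.0e-04 -1.0e+00]
```

Request:
{"fn": "arm_command", "kwargs": {
  "translation": [
    [0,0,0],
    [0,0,0],
    [0,0,0],
    [0,0,0]
  ],
  "dr": [
    [0,0,-0.05],
    [0,0,-0.1],
    [0,0,-0.15],
    [0,0,-0.2]
  ],
  "fingers": [0,0,0,0]
}}

```text
time_s: 14.4
position: [0.5362, -0.2226, 0.0689]
eef_rot: [0.001, 0.422, 0.907, -0.0]
contact_force: [-0.4, 0.8, 4.6]
finger_gap: 0.0547
```

```bash
python3 st.py
```

```text
14.4 [ 0.5362 -0.2226  0.0689] F [-0.43  0.81  4.61] M [ 0.003  0.178 -0.11 ] yaw 0.7003 gap 0.05468721271201939 q [-0.521  0.534 -0.322  0.713  0.     0.35 ] tilt [ 1.5e-03 -8.0e-04 -1.0e+00]
```

Request:
{"fn": "arm_command", "kwargs": {
  "translation": [
    [0,0,0],
    [0,0,0],
    [0,0,0],
    [0,0,0],
    [0,0,0],
    [0,0,0],
    [0,0,0],
    [0,0,0]
  ],
  "dr": [
    [0,0,-0.05],
    [0,0,-0.1],
    [0,0,-0.15],
    [0,0,-0.2],
    [0,0,-0.25],
    [0,0,-0.3],
    [0,0,-0.35],
    [0,0,-0.4]
  ],
  "fingers": [0,0,0,0,0,0,0,0]
}}

```text
time_s: 15.4
position: [0.5362, -0.2226, 0.0693]
eef_rot: [0.001, 0.233, 0.972, -0.0]
contact_force: [-1.2, -0.2, 8.2]
finger_gap: 0.0546
```

```bash
python3 st.py; python3 -c "
from h import *
snap('side','d8.png');snap('scene','s8.png')"
```

```text
15.4 [ 0.5362 -0.2226  0.0693] F [-1.18 -0.17  8.17] M [ 0.059  0.293 -0.068] yaw 1.1003 gap 0.05461398097291053 q [-0.521  0.533 -0.322  0.714 -0.    -0.05 ] tilt [ 1.5e-03 -9.0e-04 -1.0e+00]
```

Request:
{"fn": "arm_command", "kwargs": {
  "translation": [
    [0,0,0],
    [0,0,0],
    [0,0,0],
    [0,0,0],
    [0,0,0],
    [0,0,0]
  ],
  "dr": [
    [0,0,-0.05],
    [0,0,-0.1],
    [0,0,-0.15],
    [0,0,-0.2],
    [0,0,-0.25],
    [0,0,-0.3]
  ],
  "fingers": [0,0,0,0,0,0]
}}

```text
time_s: 16.25
position: [0.5363, -0.2226, 0.0693]
eef_rot: [0.001, 0.085, 0.996, -0.0]
contact_force: [-1.2, -0.8, 5.6]
finger_gap: 0.0548
```

```bash
python3 st.py
```

```text
16.25 [ 0.5363 -0.2226  0.0693] F [-1.19 -0.78  5.65] M [ 0.08   0.262 -0.171] yaw 1.4002 gap 0.054813798283332056 q [-0.521  0.533 -0.322  0.714 -0.    -0.35 ] tilt [ 0.0017 -0.001  -1.    ]
```

Request:
{"fn": "arm_command", "kwargs": {
  "translation": [
    [0,0,0],
    [0,0,0],
    [0,0,0]
  ],
  "dr": [
    [0,0,-0.05],
    [0,0,-0.1],
    [0,0,-0.15]
  ],
  "fingers": [0,0,0]
}}

```text
time_s: 16.62
position: [0.5361, -0.2227, 0.0692]
eef_rot: [0.001, 0.01, 1.0, -0.001]
contact_force: [-1.1, 0.2, 8.1]
finger_gap: 0.0549
```

```bash
python3 st.py
```

```text
16.625 [ 0.5361 -0.2227  0.0692] F [-1.08  0.21  8.13] M [ 0.002  0.297 -0.071] yaw 1.5502 gap 0.05487192919056038 q [-0.521  0.533 -0.322  0.714 -0.    -0.5  ] tilt [ 0.0014 -0.0011 -1.    ]
```

```bash
python3 - <<'E'
from h import *
s,_,_=snap('side','d9.png');b,_,_=snap('scene','s9.png');w,_,_=snap('wrist','w9.png')
f=lambda a,k:cv2.resize(a,None,fx=k,fy=k,interpolation=2)
O=np.zeros((600,800,3),np.uint8)
r=cv2.imread
O[:300,:270]=f(r('pics/d6.png')[260:335,270:337],4)[:300,:270] if 0 else cv2.resize(r('pics/d6.png')[260:335,270:337],(270,300),interpolation=2)
O[300:,:270]=cv2.resize(s[260:335,270:337,::-1],(270,300),interpolation=2)
O[:300,275:515]=cv2.resize(r('pics/s6.png')[245:315,370:426],(240,300),interpolation=2)
O[300:,275:515]=cv2.resize(b[245:315,370:426,::-1],(240,300),interpolation=2)
O[:300,520:800]=cv2.resize(w[140:340,230:417,::-1],(280,300))
O[300:,520:800]=cv2.resize(r('pics/w7.png')[140:340,230:417],(280,300))
cv2.imwrite('pics/m9.png',O)
E
```

```text
(no output)
```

View pics/m9.png

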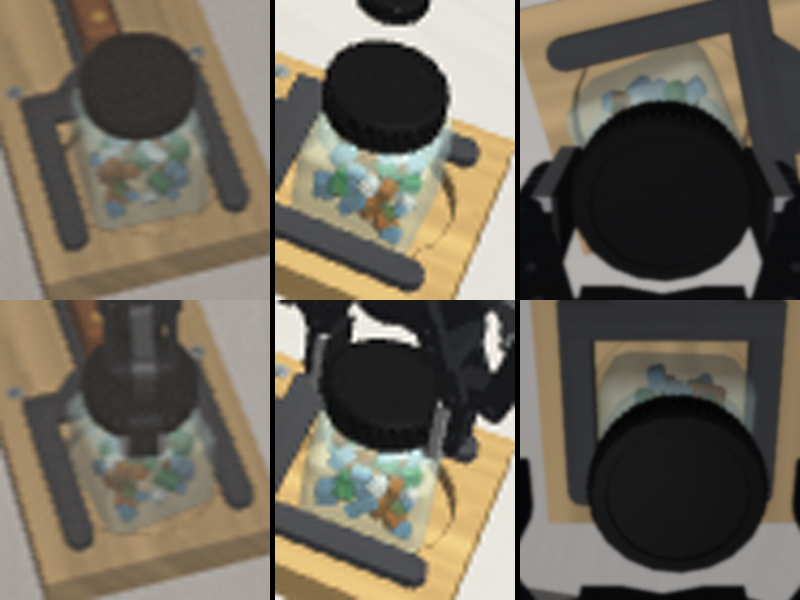

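Side view before and after: the jar has turned about 0.15–0.2 rad counter-clockwise and now bears on the prongs, and the brace is still in place. That puts the cap about 1.15–1.2 rad round relative to the jar, so I'll turn 0.08 more and then lift gently.

Request:
{"fn": "arm_command", "kwargs": {
  "translation": [
    [0,0,0],
    [0,0,0],
    [0,0,0],
    [0,0,0]
  ],
  "dr": [
    [0,0,-0.04],
    [0,0,-0.08],
    [0,0,-0.08],
    [0,0,-0.08]
  ],
  "fingers": [0,0,0,0]
}}

```text
time_s: 17.27
position: [0.5361, -0.2226, 0.0692]
eef_rot: [0.001, -0.029, 1.0, -0.001]
contact_force: [-1.1, -0.1, 7.7]
finger_gap: 0.0546
```

```bash
python3 st.py
```

```text
17.275 [ 0.5361 -0.2226  0.0692] F [-1.11 -0.14  7.66] M [0.018 0.336 0.048] yaw 1.6289 gap 0.05463349389900232 q [-0.521  0.533 -0.322  0.714 -0.    -0.579] tilt [ 0.0014 -0.001  -1.    ]
```

Request:
{"fn": "arm_command", "kwargs": {
  "translation": [
    [0,0,-1],
    [0,0,-2],
    [0,0,-3],
    [0,0,-3]
  ],
  "dr": [
    [0,0,0],
    [0,0,0],
    [0,0,0],
    [0,0,0]
  ],
  "fingers": [0,0,0,0]
}}

```text
time_s: 17.77
position: [0.536, -0.2225, 0.0716]
eef_rot: [0.0, -0.029, 1.0, -0.0]
contact_force: [-0.5, -0.1, 5.4]
finger_gap: 0.0547
```

```bash
python3 st.py
```

```text
17.775 [ 0.536  -0.2225  0.0716] F [-0.51 -0.14  5.37] M [-0.197  0.01   0.019] yaw 1.6289 gap 0.054728661322033245 q [-0.521  0.53  -0.32   0.72  -0.    -0.579] tilt [ 1.e-03 -7.e-04 -1.e+00]
```

The upward force fell as the cap rose, so the threads are free. Now I'll raise it straight up to about 20 mm above the rim.

Request:
{"fn": "arm_command", "kwargs": {
  "translation": [
    [0,0,-3],
    [0,0,-7],
    [0,0,-12],
    [0,0,-18],
    [0,0,-24],
    [0,0,-29],
    [0,0,-29],
    [0,0,-29]
  ],
  "dr": [
    [0,0,0],
    [0,0,0],
    [0,0,0],
    [0,0,0],
    [0,0,0],
    [0,0,0],
    [0,0,0],
    [0,0,0]
  ],
  "fingers": [0,0,0,0,0,0,0,0]
}}

```text
time_s: 18.77
position: [0.5354, -0.2221, 0.1002]
eef_rot: [-0.0, -0.029, 1.0, 0.0]
contact_force: [0.2, 0.3, -1.4]
finger_gap: 0.0545
```

```bash
python3 st.py; python3 - <<'E'
from h import *
s,_,_=snap('side','d10.png');b,_,_=snap('scene','s10.png')
f=lambda a,k:cv2.resize(a[...,::-1],None,fx=k,fy=k,interpolation=2)
O=np.zeros((480,800,3),np.uint8);A=f(s[220:350,245:355],3.6);B=f(b[210:330,330:440],3.6)
O[:468,:396]=A;O[:432,400:796]=B;cv2.imwrite('pics/m10.png',O)
E
```

```text
18.775 [ 0.5354 -0.2221  0.1002] F [ 0.23  0.27 -1.44] M [0.044 0.017 0.05 ] yaw 1.629 gap 0.0545198458252757 q [-0.52   0.496 -0.292  0.783  0.    -0.579] tilt [-2.e-04  1.e-04 -1.e+00]
```

The viewing limit is reached, so I'll check by numbers instead: whether the brace, jar body and bystanders stayed put between pictures.

```bash
python3 - <<'E'
from h import *
r=lambda f:cv2.imread('pics/'+f,0)
def shift(a,b,box):
    x0,y0,x1,y1=box;t=r(a)[y0:y1,x0:x1];S=r(b)[y0-5:y1+5,x0-5:x1+5]
    m=cv2.matchTemplate(S,t,cv2.TM_CCOEFF_NORMED);_,v,_,l=cv2.minMaxLoc(m);return l[0]-5,l[1]-5,round(v,3)
print('brace tail scene',shift('s6.png','s10.png',(300,240,345,272)),'prong tip side',shift('d6.png','d10.png',(285,295,296,320)))
print('jar body scene (vs s9)',shift('s9.png','s10.png',(378,283,402,302)),'side',shift('d9.png','d10.png',(294,303,318,318)))
print('frits scene',shift('scene0.png','s10.png',(378,190,397,216)),shift('scene0.png','s10.png',(415,205,435,230)),'tape',shift('scene0.png','s10.png',(432,230,482,270)))
E
python3 st.py
```

```text
brace tail scene (0, 0, 0.981) prong tip side (1, 0, 0.94)
jar body scene (vs s9) (0, 0, 0.999) side (0, 0, 0.995)
frits scene (0, 0, 0.425) (-3, -5, 0.385) tape (0, 0, 0.76)
18.875 [ 0.5353 -0.2221  0.1   ] F [ 0.46  0.1  -0.86] M [-0.027  0.029 -0.022] yaw 1.6289 gap 0.05460065215472024 q [-0.521  0.497 -0.292  0.783  0.    -0.579] tilt [-4.e-04  3.e-04 -1.e+00]
```

```bash
python3 - <<'E'
from h import *
r=lambda f:cv2.imread('pics/'+f,0)
for n,(x0,y0,x1,y1) in dict(fa=(389,227,410,254),fb=(403,258,425,287),tape=(380,294,433,343)).items():
    m=cv2.matchTemplate(r('d10.png')[y0-5:y1+5,x0-5:x1+5],r('side0.png')[y0:y1,x0:x1],cv2.TM_CCOEFF_NORMED);print(n,cv2.minMaxLoc(m)[1::2])
robot.sign_off()
E
```

```text
fa (0.9991505742073059, (5, 5))
fb (0.9989716410636902, (5, 5))
tape (0.9991075396537781, (5, 5))
the job is handed in; nothing more can be done
```

The job is done and handed in at about 19 s of robot time. The sign-off reports no verdict, so what follows rests on my own checks.

- **Brace:** I hung it flat on the board, with the pin centred in the eye and the fork astride the jar, and let go.
- **Cap:** I turned it 1.43 rad counter-clockwise. The jar took up about 0.15–0.2 rad of that before it bore on the prongs, so the cap turned about 1.25 rad relative to the jar. That jar figure is read from before and after pictures, not measured directly.
- **Lift:** I raised the cap straight up, and it should now be about 20 mm above the jar's mouth by the arm's travel.

**Last checks:**
- **Grip:** the finger opening holds at 54.6 mm and the tool is level. The wrist carries about 1 N, roughly the cap's own weight, so the jar was not lifted.
- **Jar body:** it showed no shift between the pictures before and after the lift.
- **Brace:** its tail showed no shift since hanging, and a prong tip showed at most 1 pixel.
- **Bystanders:** the two small jars and the tape roll had not moved in the side view. The scene view matched poorly there, probably because the arm hid part of it.

I had used all 12 picture views, so I checked the final pose by image matching and the arm's readings, not by eye.

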